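Hang a printing roller on the free carousel hook

ROBOT

A 6-joint arm with a two-finger parallel gripper is mounted at the origin on the work surface. World frame = base frame: x ahead of the robot, y to its left, z up, the work surface at z = 0. Lengths are in mm, angles in rad, forces in N, time in s.
With the tool pointing down it reaches from about 400 to 925 mm from the base axis. Payload 12.5 kg.
Tool frame: the origin (TCP) lies at the centre of the arm's flange, where the gripper is bolted on; the fingertips stand 190 mm ahead of it and the grasp point (between the pads) lies 171 mm ahead of it; z points along the fingers, y is the line along which they close (so a half turn about z gives the same grasp; the last joint's range is limited). The gripper opens to 95 mm and grips with 3 to 60 N. Pads are 20 mm wide; open, the fingers measure 119 mm over their backs; the gripper's body (75 mm by 180 mm) begins 59 mm behind the grasp point.
Start: joints at [-1.406, 0.491, 1.559, -0, 1.092, -0.106], TCP at [167.209, -602.218, 404.761] pointing down, gripper open.
Joint ranges: [-3.1, 3.1], [-0.84, 2.19], [0.05, 2.79], [-1.13, 4.28], [0.06, 2.93], [-2.69, 2.69]. Speed limits (rad/s): [2.22, 2.22, 2.79, 3.14, 3.14, 3.14].

INTERFACE

Orientations are given as [roll, pitch, yaw] about the fixed x, y, z axes, in that order (R = Rz(yaw) Ry(pitch) Rx(roll)).
In Python, from cell import env, read_camera, search_frame, cut_out gives the robot as it stands. The module is installed in compiled form; this text tells all that it offers.
- The arm moves only by the tool move_arm, never from a script. Its argument "commands" is a list of rows, each a list of 3 entries, a list of its own where there are three numbers: the shift along the world's x, y, z normalised to -1 to 1, where 1 is 0.03 m, then the turn about the world's z normalised to -1 to 1, where 1 is 0.08 rad, then the opening, from -1 (shut) to 1 (fully open), so that 0 is half open. A call has 1 to 20 rows; each row shifts and turns the commanded pose from where the row before left it; what a row does not reach is not made up. A row lasts 1/12 s, in which the tool goes at most 41.7 mm and 7.16 degrees, less where a joint would pass 70% of its speed; a pose out of reach is approached as far as the arm can. A call with a number of a shift or a turn outside -1 to 1 is refused whole. A call with a gripper value outside its range is refused whole. The fingers move at their own pace and stop on an object; the grip force is fixed at half the most. Time passes only in rows, so rows that do not move let the fingers close. It gives the time, the measured TCP pose, the force, the opening and the grip force at its end, in the units of the state.
- env.state(): the state, without advancing time (a new reading comes with each control period).
- read_camera(name): name is "scene" or "top"; returns a dict with "image" (384x512x3 uint8, red, green, blue), "fx", "fy", "cx", "cy" (pixels), "rvec" (rotation vector, rad) and "tvec" (3), from world to camera coordinates, as OpenCV has them. Camera axes: x right, y down, z forward; pixel columns grow to the right and rows downward; lengths in mm; the calibration is good to about 2 mm. A picture is of the moment at which its call begins. There is no depth.
- env.job_done(): hands the job in; it is judged then, once.
Trained networks look in a picture, given as the dict that the camera call returned (one of the last four; its "shot" number tells which), for a name from the list of things; names that differ only in an ending like _2 or _b are one class to them, and where a whole thing is asked for, a point or a joint stands for the part that bears it (a point fixed in the world has none). Each returns a list of dicts, best first, with "confidence" (0 to 1); they miss things now and then, are a little off and sometimes report something else, mostly with a low value. They report only what shows in the picture. A call takes as long as a camera call. They do not tell look-alikes from the thing itself.
- search_frame(thing, picture): "at" ([column, row] in pixels, amid what is visible of it).
- cut_out(thing, picture): "region" (384x512 bool, what is visible of it) and "at" ([column, row] in pixels, amid what is visible of it).
The state is a dict: "t": time; "joints": joint angles; "qvel": joint speeds; "tau": joint torques, N m; "eef_pos": TCP position; "tcp_rot": TCP orientation; "ft_force": force on the tool from outside, world axes, zero at the start; "moment": the same for the moment, N m; "opening": opening from 0.0 (shut) to 1.0 (fully open); "grip_force": force on a finger pad.
Only numpy, scipy, OpenCV 4.12 (cv2) and the standard library are available. Lean on these libraries where they do the work, as an engineer would, in place of code of your own. Each camera call takes 0.05 s, during which the arm holds its last target. There are 200 camera calls.

TASK

Turn the roller carousel counter-clockwise (seen from above) until its empty hook comes up against the stop, leaving the loose wooden printing roller in its cradle meanwhile. Then hang that roller by its bore on the empty hook, pushing it back along the hook until it beds firmly on the sprung bumper without bottoming the bumper out. Leave it hanging freely with the hook still at the stop, handle the carousel gently, and do not disturb the other things on the table.

Things in the scene. Friction and masses are not known exactly. Their poses are not given: they have to be found in the camera images.
- carousel (a joint): Angle of the carousel, rad. 0 = against its stop (past it the post only twists a little, 0.4 mm per N at the hook), the empty hook then pointing towards the robot within about 0.2 rad; positive = turned clockwise (from above) away from the stop, so counter-clockwise leads to 0. Range 0 to 2.2. Stiff to turn (3 N near the hook's end), stays where left. Under 0.05 is at the stop. Pushing it with over 18 N is too rough.
- axle (a point): Point on the carousel's upright axis at the hooks' centre line, 140 mm above the table; turns with it: x points out along the EMPTY hook, z up. White hub 40 mm wide, its top 6 mm above this point; white foot 170 mm wide, 18 mm high. Four level hooks at right angles; the other three carry fixed rollers like the loose one, 64 to 88 mm from the axis, centres 8 mm below the hook line.
- hook_end (a point): Outer end of the empty hook, on its centre line, 138 mm from the axle point; same axes as axle. The hook is an 8 mm round steel bar, level, ending here in a small upturned tip whose top is 8 mm above the centre line and whose outermost point is 142 mm from the axis.
- bumper_root (a point): Fixed point on the empty hook 28 mm from the axis. Outside it sits a sprung black rubber fork: prongs 16 to 30 mm either side of the bar, from 23 mm below to 5 mm above its centre line. Its outer face is 46 to 66 mm from the axis, set differently each time and not measured: feel for it. It yields inwards 2 N per mm, bottoms at 8 mm; 4 to 15 N held a moment beds the roller, over 18 N is too hard.
- roller: Loose wooden printing roller: ring 84 mm across, 24 mm wide, bore 24 mm, 55 to 115 g. Origin at its centre, x along the bore (either way round). Stands on its rim in the cradle; grip its flat faces at the top of the rim, fingertips at least 17 mm above its centre to clear hook and bumper. The bore passes the upturned tip with the centre 2 mm above the hook line; hung, the centre is 8 mm below.
- cradle: Fixed plywood cradle of the loose roller, 50 x 100 mm, 8 mm plate with two rails 10 mm high along x, one either side of the roller. Origin under its centre on the table.
- glue: Glue bottle, bystander, 54 mm diameter, 130 mm high, origin under its centre.
- jar: Open glass jar, bystander, 72 mm diameter, 90 mm high, origin under its centre.
- palette: White six-well paint palette, bystander, 150 x 210 mm, 32 mm high, origin under its centre.
- crayons: Small box of crayons, bystander, 30 x 70 mm, 106 mm high, origin under its centre.
Mind the look-alikes: they are no part of the job. Leave any green look-alike of the roller alone.

How it is judged:
By the outcome, as a careful person would: the job done as asked, in the order asked, and still so for the second after the job is handed in, with the robot touching nothing.
It also fails if it takes over 69 s, if anything falls off the work surface, if the arm or the gripper's body presses on something with over 40 N, if the wrist force passes 120 N, or if a joint passes its speed limit or range.

## Working session

There is one attempt and no reset: what is moved stays moved. The work goes in short steps, Python scripts to look and compute and a tool call to move; the robot and the scene stay as the last step left them, time stands still between calls to the robot, and variables do not carry over. Pictures are saved under pics/ and viewed, at most 10 in all, crops included, and the job is handed in when it is done.

Besides the shell and the picture viewer there is one more tool, called after "Emit:" as name([rows], argument=value, ...), one row to a line, values as JSON. move_arm: Moves the arm, as the interface text tells. Its arguments: {"type":"object","properties":{"commands":{"type":"array","items":{"type":"array"}}},"required":["commands"]}

```bash
mkdir -p pics
cat > h.py <<'E'
import numpy as np, cv2
from cell import env, read_camera, search_frame, cut_out
def P(c):
    R=cv2.Rodrigues(np.array(c['rvec'],float))[0]; return R,np.array(c['tvec'],float).ravel()
def ray(c,px):
    R,t=P(c); d=R.T@np.array([(px[0]-c['cx'])/c['fx'],(px[1]-c['cy'])/c['fy'],1.]); return -R.T@t,d/np.linalg.norm(d)
def atz(c,px,z):
    o,d=ray(c,px); return o+d*(z-o[2])/d[2]
def proj(c,p):
    R,t=P(c); q=R@np.array(p,float)+t; return np.array([c['fx']*q[0]/q[2]+c['cx'],c['fy']*q[1]/q[2]+c['cy']])
def tri(c1,p1,c2,p2):
    o1,d1=ray(c1,p1);o2,d2=ray(c2,p2)
    s=np.linalg.lstsq(np.stack([d1,-d2],1),o2-o1,rcond=None)[0]
    a,b=o1+d1*s[0],o2+d2*s[1]; return (a+b)/2,np.linalg.norm(a-b)
def save(im,n): cv2.imwrite('pics/'+n,cv2.cvtColor(im,cv2.COLOR_RGB2BGR))
E
python3 - <<'E'
from h import *
np.set_printoptions(precision=1,suppress=True)
cs={n:read_camera(n) for n in('scene','top')}
for n,c in cs.items():
    save(c['image'],n+'0.png'); R,t=P(c); print(n,'pos',-R.T@t,c['fx'])
    for th in ['roller','cradle','carousel','axle','hook_end','bumper_root','glue','jar','palette','crayons']:
        print(th,[(np.round(r['at'],1).tolist(),round(r['confidence'],2)) for r in search_frame(th,c)][:5])
print(env.state())
E
```

```text
scene pos [ 982.6 -120.4  705.7] 353.1871417067326
roller [([226.9, 202.2], 0.96), ([104.9, 229.0], 0.61), ([162.5, 211.0], 0.58)]
cradle [([167.6, 229.4], 0.9)]
carousel [([324.5, 243.3], 0.89)]
axle [([321.5, 239.0], 0.81)]
hook_end [([323.5, 241.3], 0.61)]
bumper_root [([324.5, 239.1], 0.75)]
glue [([174.4, 296.1], 0.71)]
jar []
palette [([381.1, 168.5], 0.7)]
crayons [([137.9, 166.4], 0.87), ([174.9, 294.3], 0.69)]
top pos [430.1 -41.2 932.6] 352.28141836941535
roller [([330.9, 250.0], 0.84), ([350.3, 200.7], 0.71), ([294.6, 201.9], 0.59), ([212.4, 130.9], 0.43)]
cradle [([335.5, 209.7], 0.88)]
carousel []
axle [([212.4, 127.7], 0.83)]
hook_end [([212.9, 127.1], 0.96)]
bumper_root [([215.4, 128.2], 0.94)]
glue [([336.5, 114.3], 0.7)]
jar [([384.3, 113.5], 0.86)]
palette []
crayons [([381.7, 268.0], 0.88)]
{'t': 1.1, 'joints': array([-1.4,  0.5,  1.6, -0. ,  1.1, -0.1]), 'qvel': array([-0.,  0.,  0.,  0.,  0.,  0.]), 'tau': array([  0. , -61.2, -25.8,   0.1,   0. ,  -0. ]), 'eef_pos': array([ 167.2, -602.2,  404.8]), 'tcp_rot': array([3.1, 0. , 0.3]), 'ft_force': array([ 0.8, -0.1, -0.1]), 'moment': array([-0., -0., -0.]), 'grip_force': 0.0, 'opening': 0.999845873573172}
```

View pics/scene0.png

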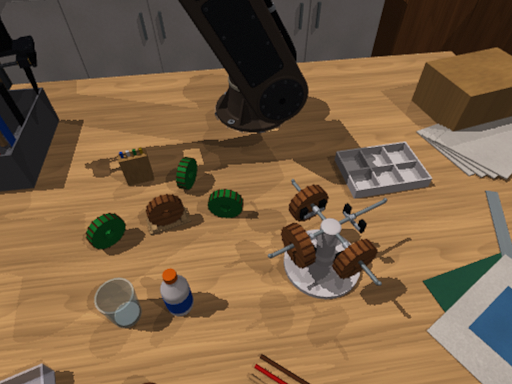

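View pics/top0.png

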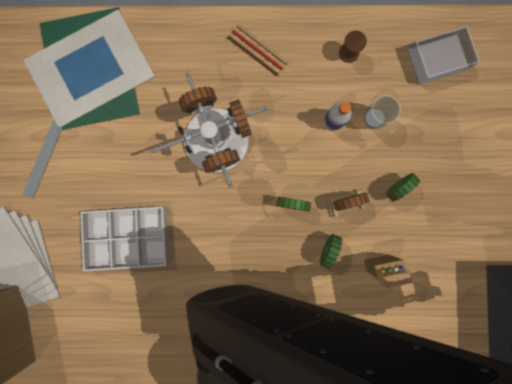

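The top view shows the hub near (209,130) with the empty hook pointing left to about (135,153). The brown roller sits in its cradle at (350,201).

Roller candidates, as scene / top pixels:
- brown, in the cradle: (165,210) / (350,201)
- green: (226,202) / (294,204)
- green: (106,231) / (403,187)
- green: (187,172) / (331,250)
- three fixed brown rollers on the carousel

I choose the brown one in the cradle and will check it in a close crop.

Run:
```python
from h import *
np.set_printoptions(precision=1,suppress=True)
s=read_camera('scene');t=read_camera('top')
def crop(c,x,y,w,h,k): return cv2.resize(c['image'][y:y+h,x:x+w],None,fx=k,fy=k,interpolation=cv2.INTER_CUBIC)
a=crop(t,125,65,140,130,4.2); b=crop(s,250,165,150,130,4.2)
m=np.zeros((600,800,3),np.uint8)
def put(im,x,y): m[y:y+im.shape[0],x:x+im.shape[1]]=im
put(crop(t,120,70,133,100,3),0,0);put(crop(s,260,170,133,100,3),400,0)
put(crop(t,315,170,80,60,5),0,300);put(crop(s,125,175,80,60,5),400,300)
save(m,'crop.png')
R={}
for th in['roller','cradle']:
    for n,c in(('s',s),('t',t)):
        for r in cut_out(th,c):
            rg=r['region'].astype(np.uint8); 
            x,y=r['at']
            ok=(n=='s' and 140<x<195 and 190<y<250) or (n=='t' and 320<x<375 and 185<y<225)
            if ok:
                mr=cv2.minAreaRect(cv2.findNonZero(rg)); print(th,n,r['at'],r['confidence'],rg.sum(),mr); R[th,n]=mr[0] if th=='roller' else r['at']
    if (th,'s') in R and (th,'t') in R: print(th,tri(s,R[th,'s'],t,R[th,'t']))
print('axle',tri(s,(321.5,239),t,(212.4,127.7)), atz(t,(209,130),146))
print('scene of axle', proj(s,atz(t,(209,130),146)))
for n in ['glue','jar','palette','crayons']:pass
for nm,px,z in[('glue',(343,107),130),('jar',(386,109),90),('crayons',(392,268),106),('g1',(294,204),42),('g2',(331,250),42),('g3',(403,187),42)]: print(nm,atz(t,px,z))
```

```text
roller s [162.4, 211.8] 0.97 953 ((164.65000915527344, 209.45001220703125), (30.35786247253418, 37.631099700927734), 71.56504821777344)
roller t [350.6, 202.0] 0.64 379 ((351.0943603515625, 201.3302001953125), (11.126203536987305, 34.88957977294922), 74.05460357666016)
roller (array([ 438.2, -267.7,   50.4]), np.float64(3.5551188346554814))
cradle s [171.0, 228.3] 0.72 272 ((169.25753784179688, 223.34716796875), (12.186529159545898, 40.95209503173828), 69.62356567382812)
cradle s [165.2, 209.9] 0.34 933 ((164.79412841796875, 209.1764678955078), (29.83188247680664, 37.83555603027344), 75.96376037597656)
cradle t [342.5, 210.6] 0.84 312 ((346.27130126953125, 203.04586791992188), (18.980682373046875, 36.99736785888672), 74.57783508300781)
cradle (array([ 414.3, -263.6,   17.1]), np.float64(16.012609002190562))
axle (array([610.7,  65.5, 111.9]), np.float64(8.939279439425174)) [599.   72.9 146. ]
scene of axle [328.4 223.7]
glue [ 654.9 -233.7  130. ]
jar [ 660.9 -347.4   90. ]
crayons [ 282.4 -347.7  106. ]
g1 [ 431.9 -127.3   42. ]
g2 [ 316.3 -219.2   42. ]
g3 [ 474.  -403.7   42. ]
```

View pics/crop.png

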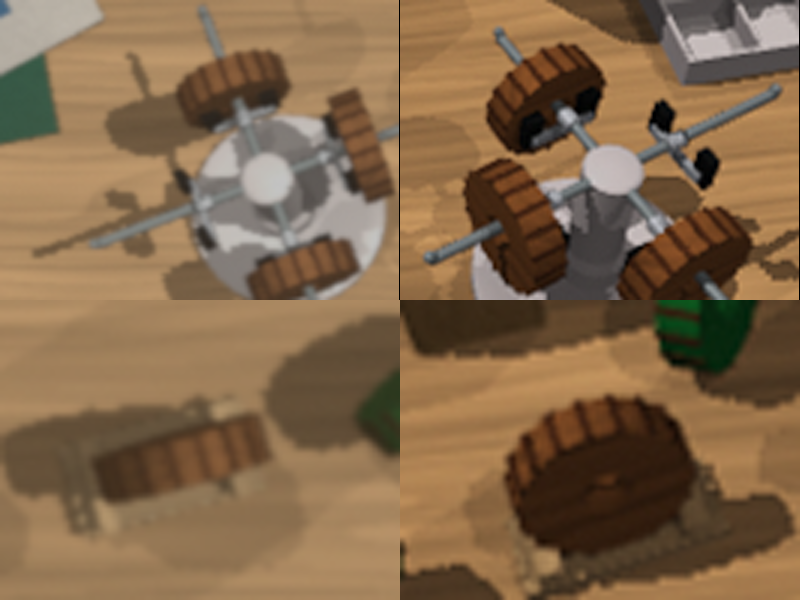

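The crops confirm the brown roller in the plywood cradle, with top centre near (351,201) and scene centre near (165,209). They also give the hub top, at top (209.3,130) / scene (331,226), and the empty hook's tip, at top (151.3,151.3) / scene (386,200.3).

```bash
cat >> h.py <<'E'
from scipy.optimize import minimize
def sil(c,p,ctr,yaw,r=42,w=24,rot=0):
    th=np.linspace(0,2*np.pi,40); u=np.array([np.cos(yaw),np.sin(yaw),0]);v=np.array([-u[1],u[0],0])
    pts=[proj(c,np.array(ctr)+s*w/2*u+r*np.cos(a)*v+r*np.sin(a)*np.array([0,0,1])) for s in(-1,1) for a in th]
    m=np.zeros((384*4,512*4),np.uint8); h=cv2.convexHull(np.array(pts,np.float32))
    cv2.fillConvexPoly(m,np.round(h*4+1.5).astype(np.int32),1); return m
def fit(obs,x0):
    big=[(c,cv2.resize(r.astype(np.uint8),None,fx=4,fy=4,interpolation=cv2.INTER_NEAREST)) for c,r in obs]
    def f(x):
        e=0
        for c,r in big:
            m=sil(c,None,x[:3],x[3]*.01); e+=1-(m&r).sum()/(m|r).sum()
        return e
    return min((minimize(f,[*x0[:3],100*x0[3]+d],method='Nelder-Mead',options=dict(initial_simplex=None,xatol=.05,fatol=1e-4)) for d in(-10,0,10)),key=lambda r:r.fun)
E
python3 - <<'E'
from h import *
np.set_printoptions(precision=1,suppress=True)
s=read_camera('scene');t=read_camera('top')
h,e=tri(s,(331,226),t,(209.3,130));k,e2=tri(s,(386,200.3),t,(151.3,151.3))
print('hub',h,e,'tip',k,e2,'ang',np.arctan2(k[1]-h[1],k[0]-h[0]),'len',np.hypot(*(k-h)[:2]))
hz=atz(t,(209.3,130),146);kz=atz(t,(151.3,151.3),144);print(hz,kz,np.hypot(*(kz-hz)[:2]),np.arctan2(*(kz-hz)[[1,0]]))
hz=atz(s,(331,226),146);kz=atz(s,(386,200.3),144);print(hz,kz,np.hypot(*(kz-hz)[:2]),np.arctan2(*(kz-hz)[[1,0]]))
obs=[]
for n,c in(('s',s),('t',t)):
    for r in cut_out('roller',c):
        x,y=r['at']
        if (n=='s' and 140<x<195 and 190<y<230) or (n=='t' and 335<x<375 and 185<y<215): obs.append((c,r['region'])); print(n,r['confidence'])
        elif r['confidence']>.5: print('other',n,r['at'],r['confidence'])
r=fit(obs,(438,-267,50,.28)); print(r.x,r.fun)
for o in obs: q=fit([o],(438,-267,50,.28)); print(q.x,q.fun)
E
```

```text
hub [600.9  75.7 140.2] 5.423735894974303 tip [553.  207.2 139.4] 5.517782032330511 ang 1.9203345537691818 len 139.8804120383809
[599.   72.2 146. ] [551.4 203.  144. ] 139.09620081600116 1.919684631244971
[605.1  76.5 146. ] [556.6 207.5 144. ] 139.6887136817949 1.9252510652838057
s 0.95
other s [108.4, 230.9] 0.88
other s [186.5, 173.4] 0.77
other s [224.7, 201.3] 0.64
other s [139.6, 167.3] 0.6
other t [399.5, 186.4] 0.72
other t [332.2, 251.8] 0.7
t 0.63
other t [294.8, 203.3] 0.54
[ 438.4 -266.1   49.1   29.2] 0.12627641146685675
[ 439.2 -264.4   49.5   29. ] 0.03875968992248058
[ 438.3 -266.9   49.8   29. ] 0.07207342762563951
```

Emit:
move_arm([
  [[0.6,1,0],0,-1],
  [[0.6,1,0],0,-1],
  [[0.6,1,0],0,-1],
  [[0.6,1,0],0,-1],
  [[0.6,1,0],0,-1],
  [[0.6,1,0],0,-1],
  [[0.6,1,0],0,-1],
  [[0.6,1,0],0,-1],
  [[0.6,1,0],0,-1],
  [[0.6,1,0],0,-1],
  [[0.6,1,0],0,-1],
  [[0.6,1,0],0,-1],
  [[0.6,1,0],0,-1],
  [[0.6,1,0],0,-1],
  [[0.6,1,0],0,-1],
  [[0.6,1,0],0,-1],
  [[0.6,1,0],0,-1],
  [[0.6,1,0],0,-1],
  [[0.6,1,0],0,-1],
  [[0.6,1,0],0,-1],
])

```text
t: 3.27
eef_pos: [527.8, -0.4, 404.9]
tcp_rot: [3.141, -0.0, 0.271]
ft_force: [0.9, -0.8, -0.2]
opening: 0.003
grip_force: 0.0
```

Emit:
move_arm([
  [[0.4,1,0],0.5,-1],
  [[0.4,1,0],0.5,-1],
  [[0.4,1,0],0,-1],
  [[0.3,1,0],0,-1],
  [[0.3,1,0],0,-1],
  [[0.3,1,0],0,-1],
  [[0.3,0.7,0],0,-1],
  [[0,0,-0.6],0,-1],
  [[0,0,-0.7],0,-1],
  [[0,0,-0.7],0,-1],
  [[0,0,-0.7],0,-1],
  [[0,0,-0.5],0,-1],
  [[0,0,0],0,-1],
])

```text
t: 4.35
eef_pos: [598.8, 198.7, 305.7]
tcp_rot: [-3.141, 0.005, 0.351]
ft_force: [-0.8, -0.4, 0.2]
opening: 0.006
grip_force: 0.0
```

Run:
```python
from h import *
s=read_camera('scene');t=read_camera('top');e=env.state();print(e['eef_pos'],e['ft_force'])
m=np.zeros((450,800,3),np.uint8)
m[:,:400]=cv2.resize(t['image'][60:210,100:234],(400,450));m[:,400:]=cv2.resize(s['image'][130:280,250:384],(400,450));save(m,'push0.png')
print(proj(t,np.array(e['eef_pos'])-[0,0,190]),proj(s,np.array(e['eef_pos'])-[0,0,190]))
```

```text
[599.39809559 198.82080662 308.89003102] [ 0.14061683 -0.16708098 -0.32275699]
[156.63431141 132.46834761] [386.49822637 224.62731524]
```

View pics/push0.png

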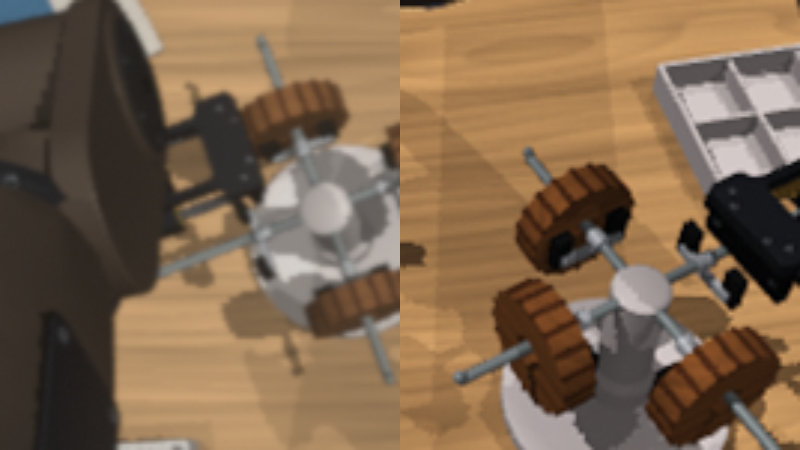

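The gripper is beside the empty hook on its far (clockwise) side and touches nothing. Now I work out the arc steps.

```bash
cat >> h.py <<'E'
C=np.array([602,74.5])
def arc(p,th0,th1,n,rad=118,d=14):
    prev=np.array(p,float)[:2];o=[]
    for th in np.linspace(th0,th1,n+1)[1:]:
        q=C+rad*np.array([np.cos(th),np.sin(th)])+d*np.array([np.sin(th),-np.cos(th)])
        s=np.round((q-prev)/30,2);prev=prev+s*30;o.append([[float(s[0]),float(s[1]),0],round((th1-th0)/n/.08,2),-1])
    return o,prev
E
python3 - <<'E'
from h import *
p=(599,199); q=C+118*np.array([np.cos(1.92),np.sin(1.92)])+14*np.array([np.sin(1.92),-np.cos(1.92)]); print((q-p)/30)
a,e=arc(q,1.92,2.82,18);print(str(a).replace("'",""),e)
E
```

```text
[-0.80728741 -0.2943913 ]
[[[-0.19, -0.05, 0], 0.62, -1], [[-0.19, -0.06, 0], 0.62, -1], [[-0.19, -0.07, 0], 0.62, -1], [[-0.18, -0.08, 0], 0.62, -1], [[-0.18, -0.08, 0], 0.62, -1], [[-0.17, -0.1, 0], 0.62, -1], [[-0.17, -0.1, 0], 0.62, -1], [[-0.16, -0.12, 0], 0.62, -1], [[-0.16, -0.12, 0], 0.62, -1], [[-0.15, -0.13, 0], 0.62, -1], [[-0.14, -0.13, 0], 0.62, -1], [[-0.14, -0.15, 0], 0.62, -1], [[-0.13, -0.15, 0], 0.62, -1], [[-0.12, -0.15, 0], 0.62, -1], [[-0.11, -0.16, 0], 0.62, -1], [[-0.11, -0.17, 0], 0.62, -1], [[-0.1, -0.17, 0], 0.62, -1], [[-0.09, -0.18, 0], 0.62, -1]] [494.3813778  125.06826101]
```

Emit:
move_arm([
  [[-0.2,-0.07,0],0,-1],
  [[-0.2,-0.07,0],0,-1],
  [[-0.2,-0.07,0],0,-1],
  [[-0.2,-0.08,0],0,-1],
  [[-0.19,-0.05,0],0.62,-1],
  [[-0.19,-0.06,0],0.62,-1],
  [[-0.19,-0.07,0],0.62,-1],
  [[-0.18,-0.08,0],0.62,-1],
])

```text
t: 5.12
eef_pos: [552.3, 182.2, 309.6]
tcp_rot: [3.141, -0.003, 0.552]
ft_force: [2.5, 3.0, 0.3]
opening: 0.003
grip_force: 1.8
```

Emit:
move_arm([
  [[-0.18,-0.08,0],0.62,-1],
  [[-0.17,-0.1,0],0.62,-1],
  [[-0.17,-0.1,0],0.62,-1],
  [[-0.16,-0.12,0],0.62,-1],
  [[-0.16,-0.12,0],0.62,-1],
  [[-0.15,-0.13,0],0.62,-1],
  [[-0.14,-0.13,0],0.62,-1],
  [[-0.14,-0.15,0],0.62,-1],
  [[-0.13,-0.15,0],0.62,-1],
  [[-0.12,-0.15,0],0.62,-1],
  [[-0.11,-0.16,0],0.62,-1],
  [[-0.11,-0.17,0],0.62,-1],
  [[-0.1,-0.17,0],0.62,-1],
  [[-0.09,-0.18,0],0.62,-1],
])

```text
t: 6.28
eef_pos: [494.6, 124.8, 309.5]
tcp_rot: [3.139, -0.002, 1.246]
ft_force: [3.8, 2.9, -1.4]
opening: 0.01
grip_force: 1.8
```

Run:
```python
from h import *
e=env.state();print(e['eef_pos'],e['ft_force'],e['tcp_rot'])
a,_=arc((494.4,125.1),2.82,3.3,24);print(a)
t=read_camera('top');s=read_camera('scene')
m=np.zeros((450,800,3),np.uint8)
m[:,:400]=cv2.resize(t['image'][60:210,120:254],(400,450));m[:,400:]=cv2.resize(s['image'][130:280,250:384],(400,450));save(m,'push1.png')
```

```text
[494.59355452 124.84306769 309.49416981] [ 3.80908751  2.93808418 -1.3719814 ] [ 3.13890285e+00 -1.57134560e-03  1.24604854e+00]
[[[-0.03, -0.07, 0], 0.25, -1], [[-0.03, -0.08, 0], 0.25, -1], [[-0.03, -0.07, 0], 0.25, -1], [[-0.03, -0.07, 0], 0.25, -1], [[-0.03, -0.08, 0], 0.25, -1], [[-0.02, -0.07, 0], 0.25, -1], [[-0.03, -0.08, 0], 0.25, -1], [[-0.02, -0.07, 0], 0.25, -1], [[-0.02, -0.08, 0], 0.25, -1], [[-0.02, -0.08, 0], 0.25, -1], [[-0.02, -0.07, 0], 0.25, -1], [[-0.02, -0.08, 0], 0.25, -1], [[-0.01, -0.08, 0], 0.25, -1], [[-0.01, -0.08, 0], 0.25, -1], [[-0.02, -0.08, 0], 0.25, -1], [[-0.01, -0.07, 0], 0.25, -1], [[-0.0, -0.08, 0], 0.25, -1], [[-0.01, -0.08, 0], 0.25, -1], [[-0.01, -0.08, 0], 0.25, -1], [[-0.0, -0.08, 0], 0.25, -1], [[-0.0, -0.08, 0], 0.25, -1], [[-0.0, -0.08, 0], 0.25, -1], [[-0.0, -0.08, 0], 0.25, -1], [[-0.0, -0.08, 0], 0.25, -1]]
```

View pics/push1.png

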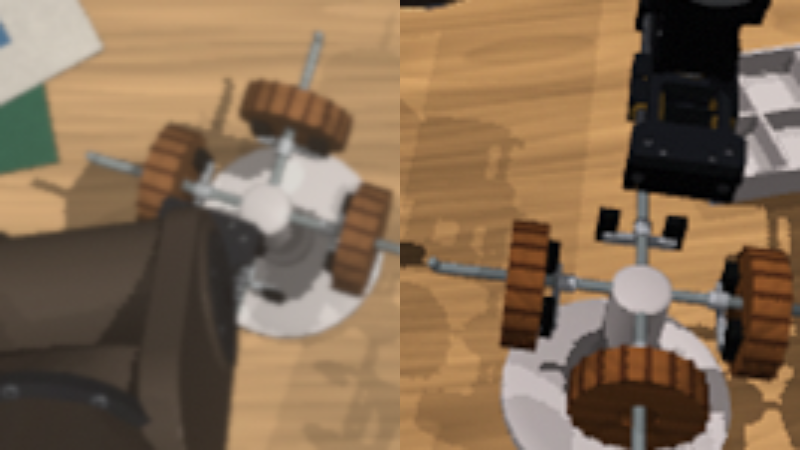

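The scene picture shows the hook pointing nearly at the robot, under the gripper, at about 2.82 rad. I continue in small checked pushes.

Emit:
move_arm([
  [[-0.03,-0.07,0],0.25,-1],
  [[-0.03,-0.08,0],0.25,-1],
  [[-0.03,-0.07,0],0.25,-1],
  [[-0.03,-0.07,0],0.25,-1],
  [[-0.03,-0.08,0],0.25,-1],
])

```text
t: 6.8
eef_pos: [490.2, 113.8, 308.8]
tcp_rot: [3.141, -0.0, 1.346]
ft_force: [2.0, 2.7, 1.7]
opening: 0.008
grip_force: 1.6
```

Emit:
move_arm([
  [[-0.02,-0.07,0],0.25,-1],
  [[-0.03,-0.08,0],0.25,-1],
])

```text
t: 6.97
eef_pos: [488.8, 109.2, 308.7]
tcp_rot: [3.142, -0.0, 1.386]
ft_force: [2.8, 3.5, 1.5]
opening: 0.006
grip_force: 1.6
```

Emit:
move_arm([
  [[-0.02,-0.07,0],0.25,-1],
  [[-0.02,-0.08,0],0.25,-1],
])

```text
t: 7.13
eef_pos: [487.6, 104.7, 308.7]
tcp_rot: [3.142, -0.0, 1.426]
ft_force: [1.1, 2.9, 1.7]
opening: 0.003
grip_force: 1.6
```

Emit:
move_arm([
  [[-0.02,-0.08,0],0.25,-1],
  [[-0.02,-0.07,0],0.25,-1],
])

```text
t: 7.3
eef_pos: [486.4, 100.1, 308.8]
tcp_rot: [3.141, -0.0, 1.465]
ft_force: [1.3, 2.6, 0.4]
opening: 0.006
grip_force: 1.6
```

Emit:
move_arm([
  [[-0.02,-0.08,0],0.25,-1],
  [[-0.01,-0.08,0],0.25,-1],
])

```text
t: 7.47
eef_pos: [485.5, 95.3, 308.7]
tcp_rot: [3.142, 0.0, 1.506]
ft_force: [2.9, 2.7, 1.5]
opening: 0.009
grip_force: 1.6
```

Emit:
move_arm([
  [[-0.01,-0.08,0],0.25,-1],
  [[-0.02,-0.08,0],0.25,-1],
])

```text
t: 7.63
eef_pos: [484.6, 90.5, 308.7]
tcp_rot: [3.142, -0.0, 1.546]
ft_force: [2.1, 3.4, 0.3]
opening: 0.002
grip_force: 1.6
```

Emit:
move_arm([
  [[-0.01,-0.07,0],0.25,-1],
  [[0,-0.08,0],0.25,-1],
])

```text
t: 7.8
eef_pos: [484.2, 86.1, 308.7]
tcp_rot: [-3.141, -0.0, 1.586]
ft_force: [0.9, 3.0, 1.3]
opening: 0.006
grip_force: 1.6
```

Emit:
move_arm([
  [[-0.01,-0.08,0],0.25,-1],
  [[0,-0.08,0],0.25,-1],
])

```text
t: 7.97
eef_pos: [483.9, 81.3, 308.7]
tcp_rot: [-3.141, -0.0, 1.626]
ft_force: [0.7, 3.9, 1.8]
opening: 0.004
grip_force: 1.6
```

Emit:
move_arm([
  [[0,-0.08,0],0.25,-1],
  [[0,-0.08,0],0.25,-1],
])

```text
t: 8.13
eef_pos: [483.8, 76.6, 308.7]
tcp_rot: [-3.141, -0.001, 1.665]
ft_force: [0.6, 8.9, 1.6]
opening: 0.004
grip_force: 4.5
```

Emit:
move_arm([
  [[0,-0.04,0],0,-1],
  [[0,0,0],0,-1],
])

```text
t: 8.3
eef_pos: [483.9, 75.6, 308.7]
tcp_rot: [-3.141, -0.001, 1.664]
ft_force: [1.1, 10.3, 1.8]
opening: 0.004
grip_force: 5.1
```

The carousel is at its stop: a firm rise, matching the post's stiffness. I back off, rise, and go over the roller.

Emit:
move_arm([
  [[0,0.1,0],0,-1],
  [[0,0.3,0],0,-1],
  [[0,0.5,0],0,-1],
  [[0,0,1],0,-1],
  [[0,0,1],0,-1],
  [[0,0,1],0,-1],
  [[-0.15,-1,0.2],0.5,1],
  [[-0.15,-1,0],0.5,1],
  [[-0.15,-1,0],0.5,1],
  [[-0.15,-1,0],0.5,1],
  [[-0.15,-1,0],0.45,1],
  [[-0.15,-1,0],0,1],
  [[-0.15,-1,0],0,1],
  [[-0.15,-1,0],0,1],
  [[-0.1,-1,0],0,1],
  [[-0.1,-1,0],0,1],
  [[-0.1,-1,0],0,1],
  [[-0.1,-1,0],0,1],
  [[0,-0.3,0],0,1],
  [[0,0,0],0,1],
])

```text
t: 9.97
eef_pos: [435.8, -268.1, 404.3]
tcp_rot: [-3.141, -0.0, 1.857]
ft_force: [-0.5, 0.6, 0.9]
opening: 0.929
grip_force: 0.0
```

Run:
```python
from h import *
e=env.state();print(e['eef_pos'],e['ft_force'],e['tcp_rot'],e['opening'])
t=read_camera('top');s=read_camera('scene')
m=np.zeros((600,800,3),np.uint8)
m[:300,:400]=cv2.resize(t['image'][80:180,150:283],(400,300));m[:300,400:]=cv2.resize(s['image'][160:260,260:393],(400,300))
m[300:,:400]=cv2.resize(t['image'][150:250,300:433],(400,300));m[300:,400:]=cv2.resize(s['image'][150:250,110:243],(400,300))
save(m,'rol.png')
g=np.array(e['eef_pos'])
for h in(190,):print(proj(t,g-[0,0,h]),proj(s,g-[0,0,h]))
obs=[]
for n,c in(('s',s),('t',t)):
    for r in cut_out('roller',c):
        x,y=r['at'];print(n,r['at'],r['confidence'])
```

```text
[ 435.78462062 -268.09774428  404.29221919] [-0.45270278  0.612245    0.88458437] [-3.14083465e+00 -4.17818779e-04  1.85748080e+00] 0.9294979549023645
[371.22008567 201.66425194] [147.3961105  158.13684606]
s [105.4, 229.3] 0.83
s [187.0, 175.3] 0.79
s [225.7, 203.1] 0.67
s [162.3, 212.4] 0.57
t [334.6, 250.6] 0.76
t [348.2, 203.1] 0.66
t [295.5, 202.6] 0.58
```

View pics/rol.png

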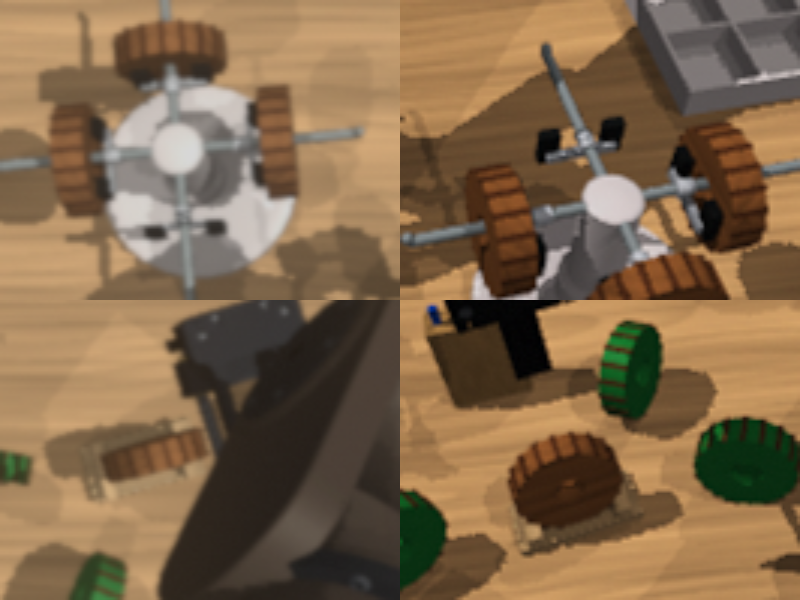

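The bottom-left and bottom-right crops show the brown roller still upright in its cradle, under the open gripper. The carousel crops show the empty hook pointing at the robot: hub (209,129), side hooks tilted 0.09 rad, so the hook angle is about 3.23, which agrees with the contact estimate. Now descend and grip.

Emit:
move_arm([
  [[0.08,0.05,-1],0,1],
  [[0,0,-1],0,1],
  [[0,0,-1],0,1],
  [[0,0,-1],0,1],
  [[0,0,-0.6],0,1],
  [[0,0,-0.2],0,1],
  [[0,0,0],0,1],
])

```text
t: 10.75
eef_pos: [438.6, -264.1, 259.9]
tcp_rot: [-3.14, -0.002, 1.861]
ft_force: [-0.6, -0.3, 0.1]
opening: 1.002
grip_force: 0.0
```

Emit:
move_arm([
  [[0,0,0],0,-0.2],
  [[0,0,0],0,-0.3],
  [[0,0,0],0,-1],
  [[0,0,0],0,-1],
  [[0,0,0],0,-1],
  [[0,0,0],0,-1],
  [[0,0,0],0,-1],
  [[0,0,0],0,-1],
])

```text
t: 11.42
eef_pos: [438.4, -265.1, 260.8]
tcp_rot: [3.141, 0.0, 1.859]
ft_force: [-0.9, 0.6, 0.0]
opening: 0.494
grip_force: 0.0
```

Emit:
move_arm([
  [[0,0,0],0,-1],
  [[0,0,0],0,-1],
  [[0,0,0],0,-1],
  [[0,0,0],0,-1],
  [[0,0,0],0,-1],
  [[0,0,0],0,-1],
  [[0,0,0],0,-1],
])

```text
t: 12.0
eef_pos: [438.4, -265.0, 260.7]
tcp_rot: [3.142, -0.0, 1.86]
ft_force: [0.7, 0.1, -0.9]
opening: 0.249
grip_force: 29.9
```

Emit:
move_arm([
  [[0,0,0.3],0,-1],
  [[0,0,0.7],0,-1],
  [[0,0,1],0,-1],
  [[0,0,1],0,-1],
  [[0,0,1],-0.5,-1],
  [[0,0,0.7],-1,-1],
  [[-0.04,1,0],-1,-1],
  [[-0.04,1,0],0,-1],
  [[-0.04,1,0],0,-1],
  [[-0.04,1,0],0,-1],
  [[-0.04,1,0],0,-1],
  [[-0.04,1,0],0,-1],
  [[-0.04,1,0],0,-1],
  [[-0.04,1,0],0,-1],
  [[-0.04,1,0],0,-1],
  [[-0.04,1,0],0,-1],
  [[-0.04,0.8,0],0,-1],
  [[0,0,0],0,-1],
])

```text
t: 13.5
eef_pos: [424.5, 61.8, 402.4]
tcp_rot: [3.141, -0.001, 1.662]
ft_force: [0.5, 0.7, -1.1]
opening: 0.249
grip_force: 29.9
```

Run:
```python
from h import *
np.set_printoptions(precision=2,suppress=True)
t=read_camera('top');s=read_camera('scene')
e=env.state();p=np.array(e['eef_pos']);print(p,e['ft_force'],e['tcp_rot'],e['opening'])
for n,c in(('s',s),('t',t)):
    w=proj(c,p-[0,0,211])
    for r in cut_out('roller',c):
        print(n,r['at'],r['confidence'],'exp',w)
        if np.hypot(*(np.array(r['at'])-w))<20:
            q=fit([(c,r['region'])],(*(p-[0,0,211]),.09)); print(q.x,q.fun,p-q.x[:3])
m=np.zeros((450,800,3),np.uint8)
def cr(c,o): x,y=[int(v) for v in o]; return cv2.resize(c['image'][max(y-90,0):y+60,x-67:x+67],(400,450))
m[:,:400]=cr(t,proj(t,p-[0,0,211]));m[:,400:]=cr(s,np.array([310,190]));save(m,'pre.png');print(proj(t,p-[0,0,211]))
print(proj(s,(460.6,62.4,144)),proj(s,(602,74.9,146)))
```

```text
[424.93  59.59 402.26] [-0.08 -0.66 -1.57] [3.14 0.   1.66] 0.2534550419833249
s [187.2, 172.9] 0.86 exp [303.76 147.64]
s [298.8, 148.6] 0.77 exp [303.76 147.64]
[427.51  60.41 190.21   9.13] 0.20004288164665518 [ -2.59  -0.82 212.05]
s [225.8, 198.4] 0.68 exp [303.76 147.64]
s [107.3, 231.0] 0.59 exp [303.76 147.64]
t [334.7, 251.0] 0.9 exp [211.94 207.49]
t [402.8, 186.2] 0.62 exp [211.94 207.49]
t [297.1, 201.4] 0.57 exp [211.94 207.49]
[211.94 207.49]
[306.57 174.36] [329.77 224.81]
```

View pics/pre.png

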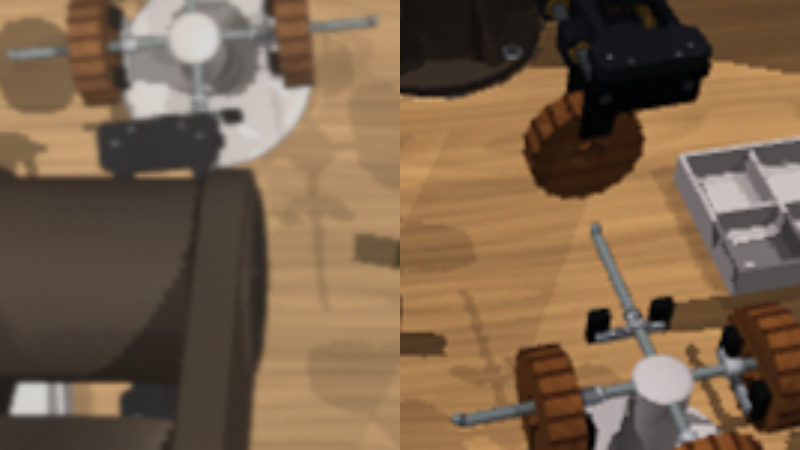

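The picture shows the roller upright in the grip at scene ~(303,147). The hook's tip is at (308.6,176), about 1.5 to 2 px off my prediction, which is the scene camera's bias. Next I check the roller's offset in the grip with that bias.

Run:
```python
from h import *
np.set_printoptions(precision=2,suppress=True)
s=read_camera('scene');p=np.array(env.state()['eef_pos']);print(p)
def ext(m,k): 
    y,x=np.nonzero(m); x=x/k;y=y/k; return x.min(),x.max(),y.max()
for r in cut_out('roller',s):
    if np.hypot(*(np.array(r['at'])-(301,148)))<12:
        print('seen',ext(r['region'],1))
        R=cv2.resize(r['region'].astype(np.uint8),None,fx=4,fy=4,interpolation=0)
        def f(v):
            m=sil(s,None,p+[0,v[0],-211+v[1]],.09+v[2]*.01); M=cv2.warpAffine(m,np.float32([[1,0,6],[0,1,8]]),(2048,1536))
            cut=int(148*4); a,b=M[cut:],R[cut:]; return 1-(a&b).sum()/(a|b).sum()
        o=minimize(f,[0,0,0],method='Nelder-Mead',options=dict(initial_simplex=[[0,0,0],[5,0,0],[0,5,0],[0,0,8]]));print(o.x,o.fun,f([0,0,0]))
m=sil(s,None,p-[0,0,211],.09);print('pred+bias',np.array(ext(m,4))+[1.5,1.5,2])
```

```text
[425.23  58.32 401.98]
seen (np.float64(284.0), np.float64(323.0), np.float64(166.0))
[ -4.06   4.07 -14.96] 0.0261424865296348 0.10631539611360241
pred+bias [285.   325.5  168.25]
```

Relative to the hook seen in the same camera, the roller sits about 2 to 3 mm low in y. I shift +3 mm, lower to hook height + 2 mm, then approach slowly.

Emit:
move_arm([
  [[0,0.1,-0.5],0,-1],
  [[0,0,-0.5],0,-1],
  [[0,0,-0.4],0,-1],
  [[0,0,-0.23],0,-1],
  [[0,0,0],0,-1],
  [[0,0,0],0,-1],
  [[0,0,0],0,-1],
])

```text
t: 14.38
eef_pos: [425.4, 61.7, 353.4]
tcp_rot: [3.141, 0.0, 1.659]
ft_force: [-0.3, -0.1, -0.7]
opening: 0.248
grip_force: 29.9
```

Run:
```python
from h import *
s=read_camera('scene');t=read_camera('top');e=env.state();print(e['eef_pos'],e['ft_force'],e['tcp_rot'])
m=np.zeros((600,800,3),np.uint8);m[:]=cv2.resize(s['image'][125:221,248:376],(800,600),interpolation=cv2.INTER_CUBIC);save(m,'near.png')
```

```text
[425.33134708  61.86397147 353.45192918] [ 0.46205583  0.68022674 -0.8680542 ] [3.14041049e+00 7.16411079e-05 1.65933986e+00]
```

View pics/near.png

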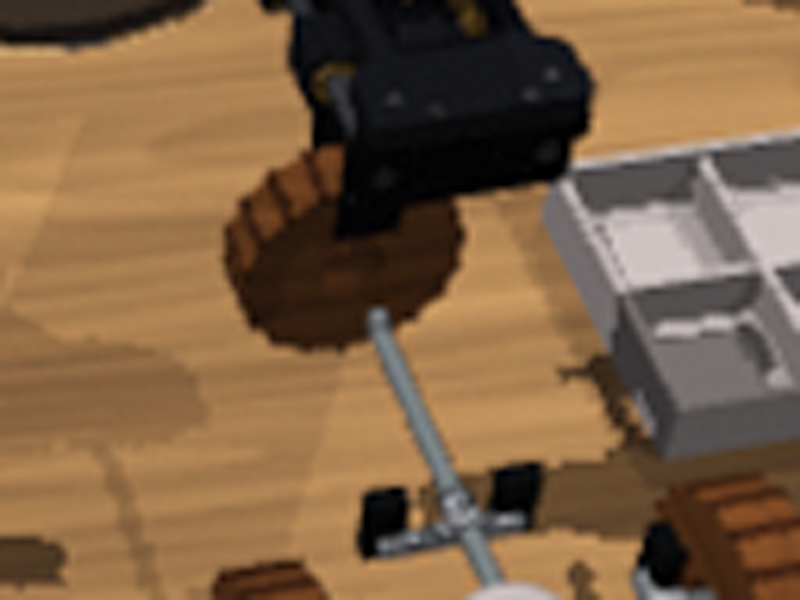

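The roller's front face is centred near crop (355,262), with the hook's tip at (378,318). I compare both numerically.

Run:
```python
from h import *
np.set_printoptions(precision=1,suppress=True)
s=read_camera('scene');p=np.array(env.state()['eef_pos'])
z=lambda q:(proj(s,q)+.5-[248,125])*6.25
u=np.array([np.cos(3.23),np.sin(3.23),0]);A=np.array([602,74.9,140.]);v=np.array([-u[1],u[0],0]);k=np.array([0,0,1.])
print('tip top',z(A+140*u+8*k),'tip axis',z(A+138*u),'bar r50',z(A+50*u+4*k),'r40',z(A+40*u+4*k), 'prongs top',z(A+56*u+23*v+5*k),z(A+56*u-23*v+5*k))
f=p-[0,0,211]-12*u
c=np.array([z(f+42*(np.cos(a)*v+np.sin(a)*k)) for a in np.linspace(0,6.28,60)])
print('face L,R',c[:,0].min(),c[:,0].max(),'bottom',c[c[:,1].argmax()],'top',c[:,1].min(),'ctr',z(f))
print('tipfinger',z(p-[0,0,190]-24*u))
print('per mm y',z(f+10*v)-z(f),'z',z(f+10*k)-z(f),'r',z(f+10*u)-z(f))
print('want bore ctr given hook', z(A+165.5*u+2*k))
```

```text
tip top [372.1 307.6] tip axis [371.5 327.4] bar r50 [458.3 509.1] r40 [468.9 532.6] prongs top [385.6 505.8] [518.7 481. ]
face L,R 243.22916697021384 466.83737231955365 bottom [314.  350.1] top 180.18857388406514 ctr [355.4 268.3]
tipfinger [372.  249.3]
per mm y [-26.5   4.5] z [  2.8 -19.9] r [ -8.6 -18.9]
want bore ctr given hook [347.9 269.7]
```

Lateral alignment agrees within about 1 mm, so I advance over the tip.

Emit:
move_arm([
  [[0.17,0.015,0],0,-1],
  [[0.17,0.015,0],0,-1],
  [[0.17,0.015,0],0,-1],
  [[0.13,0.01,0],0,-1],
  [[0.1,0.01,0],0,-1],
  [[0.1,0.01,0],0,-1],
  [[0.1,0.01,0],0,-1],
  [[0.1,0.01,0],0,-1],
])

```text
t: 15.2
eef_pos: [456.7, 64.9, 352.8]
tcp_rot: [-3.142, 0.0, 1.66]
ft_force: [-0.4, -0.5, -1.2]
opening: 0.251
grip_force: 29.9
```

Emit:
move_arm([
  [[0.1,0.01,0],0,-1],
  [[0.1,0.01,0],0,-1],
])

```text
t: 15.37
eef_pos: [462.7, 65.5, 352.9]
tcp_rot: [3.142, -0.0, 1.66]
ft_force: [0.4, 0.1, -0.8]
opening: 0.249
grip_force: 29.9
```

Emit:
move_arm([
  [[0.1,0.01,0],0,-1],
  [[0.1,0.01,0],0,-1],
])

```text
t: 15.53
eef_pos: [468.7, 66.1, 352.9]
tcp_rot: [3.141, 0.0, 1.66]
ft_force: [-0.5, -0.5, -1.6]
opening: 0.248
grip_force: 29.9
```

No contact, and the tip is in the bore. Continue past the tip.

Emit:
move_arm([
  [[0.1,0.01,0],0,-1],
  [[0.1,0.01,0],0,-1],
  [[0.1,0.01,0],0,-1],
  [[0.1,0.01,0],0,-1],
])

```text
t: 15.87
eef_pos: [480.7, 67.3, 352.9]
tcp_rot: [3.142, -0.0, 1.66]
ft_force: [0.0, -0.5, -0.1]
opening: 0.25
grip_force: 29.9
```

Emit:
move_arm([
  [[0.1,0.01,0],0,-1],
  [[0.1,0.01,0],0,-1],
  [[0.1,0.01,0],0,-1],
  [[0.1,0.01,0],0,-1],
  [[0,0,0],0,-1],
])

```text
t: 16.28
eef_pos: [492.9, 68.5, 352.8]
tcp_rot: [3.141, 0.0, 1.66]
ft_force: [-0.6, 0.3, -0.6]
opening: 0.252
grip_force: 29.9
```

Run:
```python
from h import *
s=read_camera('scene');e=env.state();print(e['eef_pos'],e['ft_force'],e['tcp_rot'])
save(cv2.resize(s['image'][130:226,253:381],(800,600),interpolation=cv2.INTER_CUBIC),'in.png')
```

```text
[492.63132262  68.45254417 352.77591881] [-0.00893773  0.46344402 -0.84456414] [3.14154259e+00 9.13855210e-06 1.65962508e+00]
```

View pics/in.png

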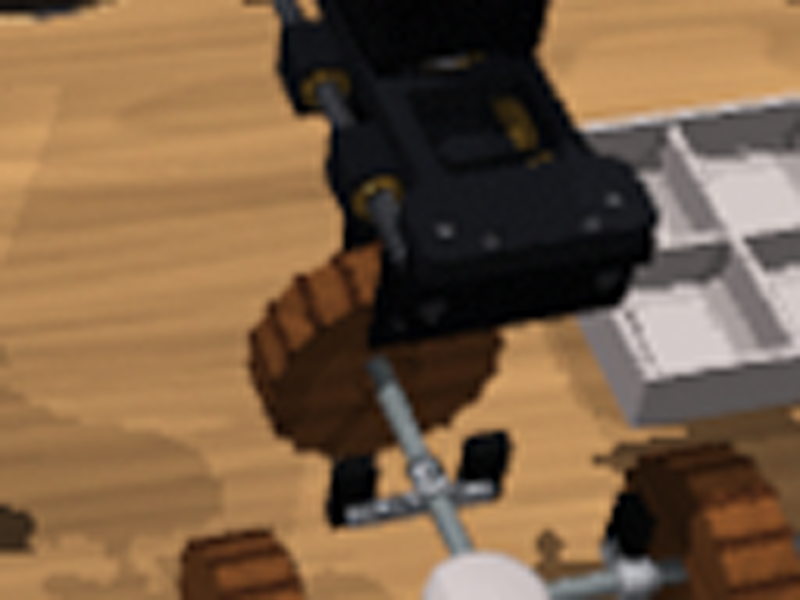

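The hook enters the bore cleanly at crop (380,365), clear of the fingers, with the bumper still ahead. I lower 8 mm and advance.

Emit:
move_arm([
  [[0,0,-0.1],0,-1],
  [[0,0,-0.1],0,-1],
  [[0,0,-0.05],0,-1],
  [[0,0,0],0,-1],
])

```text
t: 16.67
eef_pos: [492.3, 68.4, 344.9]
tcp_rot: [-3.141, -0.0, 1.66]
ft_force: [0.4, 0.3, -0.8]
opening: 0.251
grip_force: 29.9
```

Emit:
move_arm([
  [[0.1,0.01,0],0,-1],
  [[0.1,0.01,0],0,-1],
  [[0.1,0.01,0],0,-1],
  [[0.1,0.01,0],0,-1],
  [[0.1,0.01,0],0,-1],
  [[0.1,0.01,0],0,-1],
  [[0.1,0.01,0],0,-1],
  [[0,0,0],0,-1],
])

```text
t: 17.33
eef_pos: [513.9, 70.6, 345.4]
tcp_rot: [3.141, 0.0, 1.66]
ft_force: [0.1, -0.0, -2.0]
opening: 0.252
grip_force: 29.9
```

Emit:
move_arm([
  [[0.1,0.01,0],0,-1],
])

```text
t: 17.42
eef_pos: [516.3, 70.8, 345.3]
tcp_rot: [-3.141, -0.0, 1.66]
ft_force: [1.0, -0.7, -1.4]
opening: 0.251
grip_force: 29.9
```

Emit:
move_arm([
  [[0.1,0.01,0],0,-1],
])

```text
t: 17.5
eef_pos: [519.6, 71.2, 345.4]
tcp_rot: [-3.142, 0.0, 1.66]
ft_force: [0.7, 0.7, -1.6]
opening: 0.251
grip_force: 29.9
```

Emit:
move_arm([
  [[0.1,0.01,0],0,-1],
])

```text
t: 17.58
eef_pos: [522.7, 71.5, 345.4]
tcp_rot: [3.141, 0.0, 1.66]
ft_force: [-0.2, 0.2, -1.6]
opening: 0.248
grip_force: 29.9
```

Emit:
move_arm([
  [[0.08,0.01,0],0,-1],
])

```text
t: 17.67
eef_pos: [525.2, 71.7, 345.4]
tcp_rot: [3.141, 0.0, 1.66]
ft_force: [0.6, -1.1, -0.9]
opening: 0.249
grip_force: 29.9
```

Emit:
move_arm([
  [[0.1,0.01,0],0,-1],
])

```text
t: 17.75
eef_pos: [527.9, 72.1, 345.3]
tcp_rot: [-3.141, -0.0, 1.66]
ft_force: [-3.6, -0.8, 1.7]
opening: 0.25
grip_force: 29.9
```

Emit:
move_arm([
  [[0.08,0.01,0],0,-1],
])

```text
t: 17.83
eef_pos: [530.0, 72.4, 345.2]
tcp_rot: [-3.139, -0.0, 1.66]
ft_force: [-7.1, -1.5, 2.2]
opening: 0.25
grip_force: 29.9
```

Emit:
move_arm([
  [[0.04,0,0],0,-1],
  [[0,0,0],0,-1],
  [[0,0,0],0,-1],
  [[0,0,0],0,-1],
  [[0,0,0],0,-1],
  [[0,0,0],0,-1],
])

```text
t: 18.33
eef_pos: [530.7, 72.3, 345.1]
tcp_rot: [-3.138, -0.0, 1.66]
ft_force: [-7.3, -0.2, 1.6]
opening: 0.251
grip_force: 29.9
```

Bumper compressed with about 7.5 N, held. Now lower onto the bar while still pressed.

Emit:
move_arm([
  [[0.02,0,-0.04],0,-1],
  [[0.02,0,-0.03],0,-1],
  [[0,0,0],0,-1],
  [[0,0,0],0,-1],
  [[0,0,0],0,-1],
  [[0,0,0],0,-1],
])

```text
t: 18.83
eef_pos: [531.6, 72.4, 343.3]
tcp_rot: [-3.137, -0.0, 1.66]
ft_force: [-10.6, -1.1, 7.1]
opening: 0.254
grip_force: 29.9
```

Emit:
move_arm([
  [[0,0,0.03],0,-1],
  [[0,0,0],0,-0.35],
  [[0,0,0],0,-0.25],
  [[0,0,0],0,-0.1],
  [[0,0,0],0,-0.1],
  [[0,0,0],0,-0.1],
  [[0,0,0],0,-0.1],
  [[0,0,0],0,-0.1],
])

```text
t: 19.5
eef_pos: [532.7, 72.3, 344.2]
tcp_rot: [3.141, 0.0, 1.66]
ft_force: [0.1, -0.7, 0.9]
opening: 0.451
grip_force: 0.0
```

Emit:
move_arm([
  [[0,0,0.2],0,-0.1],
  [[0,0,0.4],0,-0.1],
  [[0,0,0.6],0,-0.1],
  [[0,0,0.8],0,-0.1],
  [[0,0,1],0,-0.1],
  [[0,0,1],0,-0.1],
  [[-0.2,-1,0],0,-0.1],
  [[-0.2,-1,0],0,-0.1],
  [[-0.2,-1,0],0,-0.1],
  [[-0.2,-1,0],0,-0.1],
  [[-0.2,-1,0],0,-0.1],
  [[-0.2,-1,0],0,-0.1],
  [[0,-1,0],0,-0.1],
  [[0,-1,0],0,-0.1],
  [[0,-1,0],0,-0.1],
  [[0,-1,0],0,-0.1],
  [[0,0,0],0,-0.1],
  [[0,0,0],0,-0.1],
])

```text
t: 21.0
eef_pos: [496.4, -228.9, 464.3]
tcp_rot: [3.142, -0.0, 1.657]
ft_force: [-0.3, 1.0, -0.7]
opening: 0.448
grip_force: 0.0
```

Run:
```python
from h import *
s=read_camera('scene');t=read_camera('top');e=env.state();print(e['eef_pos'],e['ft_force'])
m=np.zeros((600,800,3),np.uint8)
m[:,:400]=cv2.resize(t['image'][70:220,150:250],(400,600),interpolation=cv2.INTER_CUBIC);m[:,400:]=cv2.resize(s['image'][130:280,280:380],(400,600),interpolation=cv2.INTER_CUBIC);save(m,'end.png')
```

```text
[ 496.47586372 -227.18970438  464.34299659] [-0.17338251 -0.36008593 -0.20678227]
```

View pics/end.png

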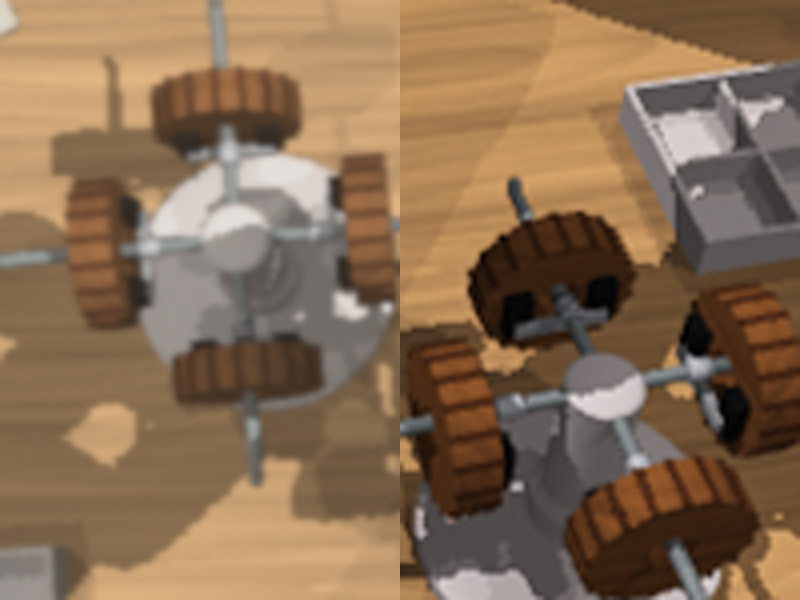

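The roller hangs square on the hook against the bumper: top ~(212,163), scene ~(318,199). The hooks keep the same 0.09 rad tilt as at the stop. I hand it in.

```bash
python3 -c "
from cell import env
print(env.job_done())"
```

```text
the job is handed in; nothing more can be done
None
```

I turned the carousel counter-clockwise to its stop, then hung the loose roller on the empty hook, pressed into the bumper with about 10 N and released. In the last picture it hung freely with the hook still at the stop; the job was handed in at about 21 s.

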